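# Swing out the lantern hook and hang the lantern

### The arm

A 7-joint arm with a two-finger parallel gripper is mounted at the origin on the work surface. World frame = base frame: x ahead of the robot, y to its left, z up, the work surface at z = 0. Lengths are in mm, angles in rad, forces in N, time in s.
With the tool pointing down it reaches from about 400 to 875 mm from the base axis. Payload 6.5 kg.
Tool frame: the origin (TCP) lies between the finger pads; the fingertips stand 25 mm ahead of it and the grasp point (between the pads) lies 6 mm ahead of it; z points along the fingers, y is the line along which they close (so a half turn about z gives the same grasp; the last joint's range is limited). The gripper opens to 85 mm and grips with 20 to 120 N. Pads are 22 mm wide; open, the fingers measure 114 mm over their backs; the gripper's body (76 mm by 85 mm) begins 54 mm behind the grasp point. The pads swing forward as they close: fully open they stand 13 mm farther back than shut.
Start: joints at [-1.255, 0.536, -0.004, 1.538, 0.003, 1.067, -0.071], TCP at [242.179, 603.191, 256.29] pointing down, gripper open.
Joint ranges: [-2.7, 2.7], [-0.37, 2.16], [-1.27, 1.26], [0.24, 2.4], [-1.31, 4.45], [0.19, 1.91], [-2.76, 2.76]. Speed limits (rad/s): [2.39, 2.39, 3.14, 3.14, 3.14, 3.14, 3.14].

### API

Orientations are given as a 3x3 rotation matrix whose columns are the frame's x, y, z axes.
In Python, from rig import get_obs, grab_frame, hand_in gives the robot as it stands.
- The arm moves only by the tool jog_arm, never from a script. Its argument "moves" is one flat list of numbers, 7 for each row, row after row: the opening, from -1 (shut) to 1 (fully open), then the shift along the tool's x, y, z each as a share of 200 mm, from -1 to 1, then the turn, a rotation vector about the tool's x, y, z each as a share of 120 degrees, from -1 to 1. A call has 1 to 10 rows; each row is the pose to reach, as a shift and turn from the pose commanded when the call began, along the tool's axes at that moment; what a row does not reach only later rows make up. A row lasts 1/10 s, in which the tool goes at most 50 mm and 8.59 degrees, less where a joint would pass 70% of its speed; a pose out of reach is approached as far as the arm can. A call with a number of a shift or a turn outside -1 to 1 is refused whole. A call with a gripper value outside its range is refused whole. The fingers move at their own pace and stop on an object; the grip force is fixed at half the most. Time passes only in rows, so rows that repeat a pose let the fingers close. It gives the time, the measured TCP pose, the force, the opening and the grip force at its end, in the units of the state.
- get_obs(): the state, without advancing time (a new reading comes with each control period).
- grab_frame(name): name is "side" or "top" or "wrist"; returns a dict with "color" (420x560x3 uint8, blue, green, red), "depth" (420x560 float32, mm along the optical axis (not along the pixel's ray), 0 where there is no reading), "fovy" (degrees; the focal length in pixels is half the picture's height over the tangent of half this angle, whatever the lens; pixels are square), "cx", "cy" (the principal point, pixels), "k1" (the pictures are not rectified: a ray, as slopes to the right and down, at radius r is drawn at 1 + k1 r^2 times it, then the intrinsics apply), "R" (3x3) and "t" (3): a world point X has camera coordinates R X + t; the wrist camera has in their place "mount" (4x4, takes a point from camera to tool coordinates, whose origin is the TCP and whose axes are the flange's). Camera axes: x right, y down, z forward; pixel columns grow to the right and rows downward; lengths in mm; the calibration is good to about 2 mm. A picture is of the moment at which its call begins: read the wrist's pose just before it.
- hand_in(): hands the job in; it is judged then, once.
The state is a dict: "time_s": time; "joint_pos": joint angles; "joint_vel": joint speeds; "effort": joint torques, N m; "tool_pos": TCP position; "orientation": TCP orientation; "ft_force": force on the tool from outside, world axes, zero at the start; "ft_torque": the same for the moment, N m; "gripper_width": opening from 0.0 (shut) to 1.0 (fully open); "finger_force": force on a finger pad.
Only numpy, scipy, OpenCV 4.12 (cv2) and the standard library are available. Lean on these libraries where they do the work, as an engineer would, in place of code of your own. Each camera call takes 0.05 s, during which the arm holds its last target. There are 200 camera calls.

### The job

The swivel hook of the little lantern stand has been left turned aside. With the fingers, gently swing it round to the front, over the stand's foot, until it comes up against its stop, and keep it pressed there for a moment with about 8 N (more than 5, never over 20 on the hook), so that you feel it is fully home; then hang the small dark lantern upright by its loop in the dip of the hook and let go. Leave the other things on the console alone.

Things in the scene. Friction and masses are not known exactly. Their poses are not given: they have to be found in the camera images.
- stand: fixed lantern stand: wooden foot 155 x 110 mm, 14 mm thick, with an upright brass post 16 mm across. Origin: on the table, on the post's axis, about which the hook turns; z up. The foot reaches 125 mm to the front of the axis (the stand's -x) and 30 mm behind. A round cork pad, 3 mm thick, lies on it in front of the post, under where the lantern is to hang
- hook: brass swivel hook atop the post. Origin: on the axis, 215 mm above the table. Its arm points along its own -x: level 8 mm round bar to 58 mm out, a V dip (45 degree sides, lowest 72 mm out, 14 mm down), then up to a tip 92 mm out, 12 mm above the level bar (top of tip 231 mm above the table). Hub 24 mm across, its top 234 mm above the table. Friction: about 2 N moves it, pushed at the dip
- hook_stop (a point): middle of the hook's hub on the axis, 215 mm up. A rigid unseen stop is inside. At the start the arm is 1.2 to 1.9 rad counter-clockwise (from above) of the stop; it turns clockwise up to it, by way of the robot's right if the front faces the robot. At the stop the arm points to the stand's front (-x) within 0.2 rad either way; just where can only be felt
- hook_seat (a point): point in the dip of the hook where the centre line of the lantern's loop bar rests when hung: 72 mm out along the hook's -x, 2.7 mm below the hook's origin (212 mm above the table); moves and turns with the hook
- lantern: small dark metal lantern, 62 x 62 x 100 mm, 0.2 to 0.4 kg, standing on the table; a rigid upright loop on its roof. Origin: centre of the underside; z up. Loop: two flat upright legs (10 mm along x, 6 along y, outer faces 44 mm apart along y) from the roof up to a round top bar along y, 8 mm thick, centre line 162 mm up; opening 32 wide, 58 high, open along x. Grip it from above across the legs
- lantern_eye (a point): middle of the centre line of the loop's top bar, 162 mm above the lantern's underside
- jar: bystander: white ceramic jar with a wooden lid, 66 mm across, 85 mm high, no loop; origin at the centre of its underside
- bowl: bystander: terracotta bowl, 110 mm across, 40 mm high; origin at the centre of its underside
- book: bystander: grey book, 130 x 190 x 25 mm, lying flat; origin at the centre of its underside
- cardbox: bystander: flat wooden box, 90 x 60 x 22 mm; origin at the centre of its underside
- cup: bystander: white mug, 72 mm across, 70 mm high; origin at the centre of its underside
- coaster: bystander: cork coaster, 90 mm across, 8 mm thick; origin at the centre of its underside
Not all that is in view belongs to the job. Of the things that look like the lantern, take the one that is farthest from the robot's base at the start.

How it is judged:
By the outcome, as a careful person would: the job done as asked, in the order asked, and still so for the second after the job is handed in, with the robot touching nothing.
It also fails if it takes over 72 s, if anything falls off the work surface, if the arm or the gripper's body presses on something with over 40 N, if the wrist force passes 120 N, or if a joint passes its speed limit or range.

## Working session

There is one attempt and no reset: what is moved stays moved. The work goes in short steps, Python scripts to look and compute and a tool call to move; the robot and the scene stay as the last step left them, time stands still between calls to the robot, and variables do not carry over. Pictures are saved under pics/ and viewed, at most 10 in all, crops included, and the job is handed in when it is done.

Besides the shell and the picture viewer there is one more tool, called by a JSON object that holds its "fn" and its "kwargs", one argument or row to a line. jog_arm: Moves the arm, as the interface text tells. Its arguments: {"type":"object","properties":{"moves":{"type":"array","items":{"type":"number"}}},"required":["moves"]}

```bash
mkdir -p pics
cat > h.py <<'E'
import numpy as np, cv2
from rig import get_obs, grab_frame
def cam(n):
    o=get_obs(); f=grab_frame(n)
    if 'mount' in f:
        M=np.array(f['mount']); R=np.array(o['orientation']); p=np.array(o['tool_pos'])
        Rc=R@M[:3,:3]; f['c']=R@M[:3,3]+p; f['Rw']=Rc
    else:
        R=np.array(f['R']); f['Rw']=R.T; f['c']=-R.T@np.array(f['t'])
    f['f']=210/np.tan(np.radians(f['fovy']/2)); return f
def rays(f,uv):
    K=np.array([[f['f'],0,f['cx']],[0,f['f'],f['cy']],[0,0,1]])
    n=cv2.undistortPoints(np.array(uv,float).reshape(-1,1,2),K,np.array([f['k1'],0,0,0.])).reshape(-1,2)
    return np.c_[n,np.ones(len(n))]
def plane(f,uv,z):
    d=rays(f,uv)@f['Rw'].T; return f['c']+d*((z-f['c'][2])/d[:,2])[:,None]
def dep(f,uv):
    uv=np.array(uv).reshape(-1,2); D=f['depth'][uv[:,1].astype(int),uv[:,0].astype(int)]
    return f['c']+(rays(f,uv)*D[:,None])@f['Rw'].T
def cloud(f):
    v,u=np.mgrid[:420,:560]; P=dep(f,np.c_[u.ravel(),v.ravel()]); return P.reshape(420,560,3)
def tri(f1,a,f2,b):
    d1=f1['Rw']@rays(f1,[a])[0]; d2=f2['Rw']@rays(f2,[b])[0]
    s=np.linalg.lstsq(np.c_[d1,-d2],f2['c']-f1['c'],rcond=None)[0]
    p,q=f1['c']+s[0]*d1,f2['c']+s[1]*d2; return (p+q)/2,np.linalg.norm(p-q)
def loc(P,yaw=None):
    "world target -> shift shares in tool axes"
    o=get_obs(); return np.array(o['orientation']).T@(np.array(P)-o['tool_pos'])/200
E
python3 - <<'E'
from h import *
fs=[cam(n) for n in('side','top')]
for f,n in zip(fs,('side','top')): cv2.imwrite(f'pics/{n}0.png',f['color']); print(n,f['c'].round(),f['Rw'].round(2).tolist(),f['k1'])
o=get_obs(); print({k:np.round(o[k],3).tolist() for k in o})
import pickle; pickle.dump(fs,open('f0.pkl','wb'))
E
```

```text
side [  52. -647. 1109.] [[0.8, -0.47, 0.38], [-0.61, -0.61, 0.52], [-0.01, -0.64, -0.77]] -0.0965285561604512
top [ 371.   11. 1089.] [[-0.02, -0.99, 0.13], [-1.0, 0.03, 0.0], [-0.0, -0.13, -0.99]] -0.11317947900525482
{'time_s': 0.1, 'joint_pos': [-1.255, 0.537, -0.004, 1.539, 0.003, 1.067, -0.071], 'joint_vel': [-0.001, -0.001, -0.001, -0.003, 0.003, -0.0, 0.002], 'effort': [0.003, -58.456, 1.052, -25.977, 0.013, 0.005, -0.0], 'tool_pos': [241.971, 602.693, 255.482], 'orientation': [[-0.928, 0.372, -0.001], [0.372, 0.928, -0.002], [-0.0, -0.002, -1.0]], 'ft_force': [0.169, 0.476, -0.253], 'ft_torque': [-0.005, -0.051, -0.043], 'finger_force': 0.0, 'gripper_width': 1.001}
```

View pics/top0.png

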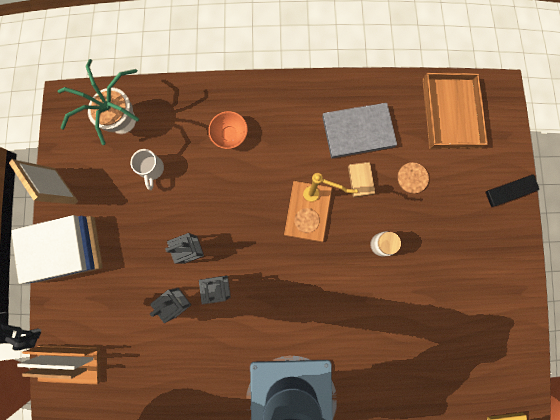

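View pics/side0.png

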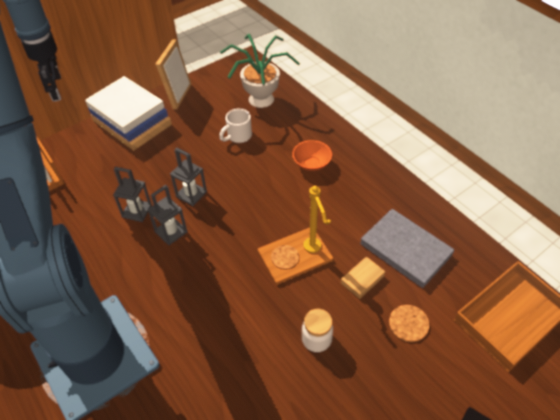

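Top view: stand post at (315,190), foot and cork pad towards the robot (307,220), hook arm pointing right to (355,190). The lookalikes are three dark lanterns at top px (184,248), (171,305) and (214,290). In the side view they are at (188,180), (132,195) and (170,220). (184,248) looks farthest from the base, so I'll check it numerically.

Run:
```python
from h import *
import pickle; fs=pickle.load(open('f0.pkl','rb'))
for f,n in zip(fs,('side','top')):
    P=cloud(f); c=f['color'].astype(int); mx=c.max(2); sat=mx-c.min(2)
    # dark lantern parts
    m=(P[...,2]>20)&(P[...,2]<190)&(sat<30)&(mx<120)&(P[...,0]>150)&(P[...,0]<700)&(P[...,1]>100)&(P[...,1]<480)
    k,l,st,ce=cv2.connectedComponentsWithStats(m.astype(np.uint8))
    for i in range(1,k):
        if st[i,4]>80:
            Q=P[l==i]; b=Q[(Q[:,2]>30)&(Q[:,2]<110)]; t=Q[Q[:,2]>140]
            print(n,'dark',ce[i].round(),st[i,4],'low',np.median(b,0).round(),'top',t.mean(0).round() if len(t) else 0,len(t),Q[:,2].max().round(),'ext',(t.max(0)-t.min(0)).round() if len(t) else 0)
    # brass parts
    m=(P[...,2]>200)&(P[...,2]<245)&(P[...,1]<150)&(P[...,1]>-250)&(P[...,0]>350)&(P[...,0]<800)
    v,u=np.where(m); Q=P[m]
    if len(Q):
        mean,_,vv=np.linalg.svd(Q[:,:2]-Q[:,:2].mean(0),full_matrices=False)
        print(n,'hook n',len(Q),Q.min(0).round(),Q.max(0).round(),vv[0],Q.mean(0).round())
        for j in np.argsort(-Q[:,1])[::max(1,len(Q)//12)]: print(u[j],v[j],Q[j].round())
    # foot: height 10..18 orange
    hsv=cv2.cvtColor(f['color'],cv2.COLOR_BGR2HSV)
    m=(P[...,2]>9)&(P[...,2]<22)&(P[...,0]>400)&(P[...,0]<720)&(P[...,1]<110)&(P[...,1]>-80)&(hsv[...,2]>90)
    k,l,st,ce=cv2.connectedComponentsWithStats(m.astype(np.uint8)); i=1+st[1:,4].argmax()
    r=cv2.minAreaRect(P[l==i][:,:2].astype(np.float32)); print(n,'foot',r,st[i,4],cv2.boxPoints(r).round().tolist())
f=fs[1]; cv2.imwrite('pics/crop.png',cv2.resize(np.hstack([f['color'][215:335,140:260],fs[0]['color'][145:265,100:220]]),None,fx=3.3,fy=3.3,interpolation=2))
```

```text
side dark [186. 172.] 646 low [406. 258.  95.] top [415. 268. 156.] 75 168.0 ext [22. 41. 27.]
side dark [129. 190.] 677 low [265. 299.  95.] top [270. 307. 156.] 71 168.0 ext [31. 41. 27.]
side dark [164. 211.] 716 low [302. 182.  95.] top [308. 191. 158.] 69 168.0 ext [42. 16. 27.]
side hook n 243 [ 523. -160.  200.] [573. -57. 234.] [0.34830772 0.93738025] [549. -97. 218.]
311 187 [561. -57. 221.]
315 186 [563. -68. 233.]
316 187 [563. -71. 233.]
312 192 [550. -73. 227.]
317 189 [562. -76. 231.]
318 192 [563. -79. 223.]
319 193 [563. -82. 223.]
318 201 [549. -95. 218.]
320 207 [ 543. -109.  216.]
323 211 [ 541. -122.  216.]
323 217 [ 534. -130.  210.]
325 221 [ 530. -142.  212.]
330 220 [ 529. -158.  232.]
side foot ((510.7105407714844, -48.45790481567383), (88.49464416503906, 145.1152801513672), 78.72647857666016) 1299 [[431.0, -78.0], [573.0, -106.0], [591.0, -19.0], [448.0, 9.0]]
top dark [137. 162.] 105 low [661. 415.  52.] top 0 0 65.0 ext 0
top dark [157. 166.] 104 low [642. 353.  53.] top 0 0 68.0 ext 0
top dark [182. 248.] 641 low [412. 265.  97.] top [416. 268. 162.] 79 168.0 ext [23. 42. 28.]
top dark [213. 290.] 621 low [308. 186.  96.] top [309. 193. 163.] 75 169.0 ext [43. 14. 28.]
top dark [167. 306.] 676 low [270. 305.  96.] top [271. 308. 162.] 81 169.0 ext [32. 37. 27.]
top hook n 233 [ 524. -157.  202.] [571. -58. 236.] [-0.34064811 -0.94019087] [549. -98. 221.]
312 179 [557. -58. 223.]
314 176 [564. -62. 225.]
316 179 [556. -66. 230.]
317 173 [571. -69. 224.]
319 182 [551. -73. 221.]
321 181 [554. -78. 216.]
326 182 [551. -89. 218.]
331 182 [ 550. -100.  220.]
336 183 [ 548. -112.  218.]
341 188 [ 537. -123.  215.]
346 189 [ 536. -136.  207.]
351 189 [ 534. -147.  212.]
356 192 [ 524. -154.  229.]
top foot ((516.6949462890625, -49.358070373535156), (90.55696105957031, 155.5698699951172), 79.05066680908203) 1403 [[432.0, -79.0], [584.0, -109.0], [602.0, -20.0], [449.0, 10.0]]
```

View pics/crop.png

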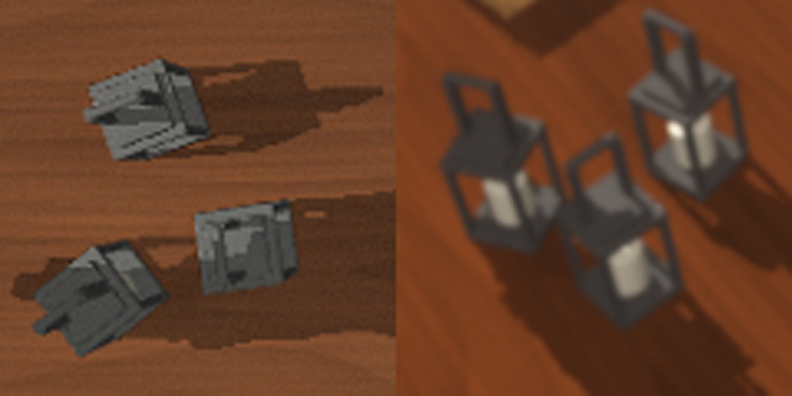

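The crop confirms it. The top-left lantern at px (184,248) is at about (416,268), 495 mm from the base, against roughly 410 and 365 mm for the others, so it is the one to take. The stand axis is about (562,-69) and the front points at about 169°. The hook arm points at about 248°, so the finger must push from its +x/-y side. First move: travel there with the fingers shut.

{"fn": "jog_arm", "kwargs": {
  "moves": [-1,-0.95,-0.94,-0.25,0,0,0,-1,-0.95,-0.94,-0.25,0,0,0,-1,-0.95,-0.94,-0.25,0,0,0,-1,-0.95,-0.94,-0.25,0,0,0,-1,-0.95,-0.94,-0.25,0,0,0,-1,-0.95,-0.94,-0.25,0,0,0,-1,-0.95,-0.94,-0.25,0,0,0]
}}

```text
time_s: 0.8
tool_pos: [350.6, 354.4, 306.9]
orientation: [[-0.926, 0.378, 0.001], [0.378, 0.926, -0.001], [-0.001, -0.0, -1.0]]
ft_force: [-0.1, -0.4, -0.3]
gripper_width: -0.002
finger_force: 0.0
```

{"fn": "jog_arm", "kwargs": {
  "moves": [-1,-0.95,-0.94,0,0,0,0,-1,-0.95,-0.94,0,0,0,0,-1,-0.95,-0.94,0,0,0,0,-1,-0.95,-0.94,0,0,0,0,-1,-0.95,-0.94,0,0,0,0,-1,-0.95,-0.94,0,0,0,0,-1,-0.95,-0.94,0,0,0,0]
}}

```text
time_s: 1.5
tool_pos: [455.6, 110.8, 306.0]
orientation: [[-0.926, 0.376, -0.0], [0.376, 0.926, -0.001], [-0.0, -0.001, -1.0]]
ft_force: [0.2, 0.1, -0.0]
gripper_width: -0.004
finger_force: 0.0
```

{"fn": "jog_arm", "kwargs": {
  "moves": [-1,-0.95,-0.94,0,0,0,0,-1,-0.95,-0.94,0,0,0,0,-1,-0.95,-0.94,0,0,0,0,-1,-0.95,-0.94,0,0,0,0,-1,-0.95,-0.94,0,0,0,0,-1,-0.95,-0.94,0,0,0,0,-1,-0.95,-0.94,0,0,0,0,-1,-0.95,-0.94,0,0,0,0]
}}

```text
time_s: 2.3
tool_pos: [561.3, -129.8, 305.5]
orientation: [[-0.929, 0.37, -0.001], [0.37, 0.929, 0.002], [0.002, 0.001, -1.0]]
ft_force: [-0.4, 0.5, -0.7]
gripper_width: 0.003
finger_force: 0.0
```

Run:
```python
from h import *
f=cam('wrist'); cv2.imwrite('pics/w1.png',f['color']); P=cloud(f)
hsv=cv2.cvtColor(f['color'],cv2.COLOR_BGR2HSV)
m=(P[...,2]>203)&(P[...,2]<245)&(hsv[...,1]>80)
Q=P[m]; print(m.sum(), Q.min(0).round(),Q.max(0).round())
for y in range(-170,-40,10):
    q=Q[abs(Q[:,1]-y)<5]
    if len(q): print(y,len(q),q[:,0].min().round(1),q[:,0].max().round(1),q[:,2].max().round(1))
o=get_obs(); print(f['c'],o['tool_pos'])
```

```text
2608 [ 524. -159.  203.] [572. -58. 235.]
-160 47 523.8 531.2 231.7
-150 241 523.8 535.7 232.2
-140 181 527.7 539.0 216.5
-130 169 532.0 542.7 218.8
-120 191 535.3 546.7 220.4
-110 190 539.4 550.9 220.0
-100 190 543.0 554.8 220.3
-90 190 546.9 559.0 220.1
-80 380 550.5 569.8 232.5
-70 611 548.9 572.3 234.9
-60 218 549.8 570.8 232.7
[ 498.50251766 -105.33618175  423.11680572] [ 561.14843658 -129.35109151  305.7011462 ]
```

View pics/w1.png

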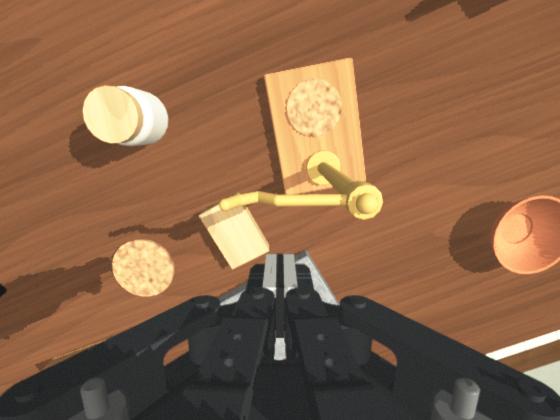

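The wrist picture shows the hub at (365,202), the hook arm running left to its tip at (225,203), and the foot pointing towards the robot. That gives the axis at (560.7,-70) and the arm at 248°. The shut fingers are 22 mm behind the arm at r = 56, so I can lower them.

{"fn": "jog_arm", "kwargs": {
  "moves": [-1,0,0,0.15,0,0,0,-1,0,0,0.3,0,0,0,-1,0,0,0.41,0,0,0,-1,0,0,0.41,0,0,0,-1,0,0,0.41,0,0,0]
}}

```text
time_s: 2.85
tool_pos: [561.3, -130.8, 224.8]
orientation: [[-0.929, 0.37, -0.0], [0.37, 0.929, 0.001], [0.0, 0.001, -1.0]]
ft_force: [0.2, -0.3, 0.1]
gripper_width: 0.004
finger_force: 0.0
```

```bash
cat > arc.py <<'E'
from h import *
import sys
from scipy.spatial.transform import Rotation as Rn
# rows: tool on radius r, behind arm by d, arm angle from a0 to a1 (deg), n rows
def arc(r,d,angs,A=(560.7,-70.),z=223.):
    o=get_obs(); R=np.array(o['orientation']); p=np.array(o['tool_pos']); print('now',p.round(1),np.round(o['ft_force'],1),o['time_s'])
    for a in np.radians(angs):
        u=np.array([np.cos(a),np.sin(a),0]); n=np.array([np.sin(a),-np.cos(a),0])
        T=np.r_[A,z]+r*u-d*n; Rt=np.c_[n,np.cross([0,0,-1.],n),[0,0,-1]]
        s=R.T@(T-p)/200; w=Rn.from_matrix(R.T@Rt).as_rotvec()/np.radians(120)
        print(np.degrees(a).round(1),np.r_[s,w].round(3).tolist())
E
python3 -c "
from arc import *
arc(56,16,np.arange(248,208,-4))"
```

```text
now [ 561.3 -130.8  224.8] [ 0.2 -0.3  0.1] 2.85
248.0 [0.036, 0.001, 0.009, 0.0, -0.0, 0.002]
244.0 [0.056, -0.004, 0.009, 0.0, -0.0, 0.036]
240.0 [0.076, -0.007, 0.009, 0.0, -0.0, 0.069]
236.0 [0.096, -0.009, 0.009, 0.0, -0.0, 0.102]
232.0 [0.117, -0.01, 0.009, 0.0, -0.0, 0.136]
228.0 [0.137, -0.009, 0.009, 0.0, -0.0, 0.169]
224.0 [0.157, -0.007, 0.009, 0.0, -0.0, 0.202]
220.0 [0.177, -0.003, 0.009, 0.0, -0.0, 0.236]
216.0 [0.197, 0.002, 0.009, 0.0, -0.0, 0.269]
212.0 [0.216, 0.008, 0.009, 0.0, -0.0, 0.302]
```

{"fn": "jog_arm", "kwargs": {
  "moves": [-1,0.036,0,0.009,0,0,0,-1,0.056,-0.004,0.009,0,0,0.036,-1,0.076,-0.007,0.009,0,0,0.069,-1,0.096,-0.009,0.009,0,0,0.102,-1,0.117,-0.01,0.009,0,0,0.136,-1,0.137,-0.009,0.009,0,0,0.169,-1,0.157,-0.007,0.009,0,0,0.202,-1,0.177,-0.003,0.009,0,0,0.236,-1,0.197,0.002,0.009,0,0,0.269,-1,0.216,0.008,0.009,0,0,0.302]
}}

```text
time_s: 3.85
tool_pos: [522.1, -115.5, 224.0]
orientation: [[-0.526, 0.851, 0.003], [0.851, 0.526, -0.001], [-0.003, 0.002, -1.0]]
ft_force: [1.1, -3.7, -0.5]
gripper_width: -0.0
finger_force: 1.4
```

```bash
python3 -c "
from arc import *
arc(56,16,np.arange(209,184,-3))"
```

```text
now [ 522.1 -115.5  224. ] [ 1.1 -3.7 -0.5] 3.85
209.0 [0.025, 0.0, 0.005, 0.001, 0.001, 0.023]
206.0 [0.04, -0.003, 0.005, 0.001, 0.001, 0.048]
203.0 [0.055, -0.005, 0.005, 0.001, 0.001, 0.073]
200.0 [0.071, -0.006, 0.005, 0.001, 0.001, 0.098]
197.0 [0.086, -0.007, 0.005, 0.001, 0.001, 0.123]
194.0 [0.101, -0.007, 0.005, 0.001, 0.001, 0.148]
191.0 [0.116, -0.006, 0.005, 0.001, 0.001, 0.173]
188.0 [0.131, -0.005, 0.004, 0.001, 0.001, 0.198]
185.0 [0.146, -0.002, 0.004, 0.001, 0.001, 0.223]
```

{"fn": "jog_arm", "kwargs": {
  "moves": [-1,0.025,0,0.0,0,0,0.023,-1,0.04,-0.003,0.0,0,0,0.048,-1,0.055,-0.005,0.0,0,0,0.073,-1,0.071,-0.006,0.0,0,0,0.098,-1,0.086,-0.007,0.0,0,0,0.123,-1,0.101,-0.007,0.0,0,0,0.148,-1,0.116,-0.006,0.0,0,0,0.173,-1,0.131,-0.005,0.0,0,0,0.198]
}}

```text
time_s: 4.65
tool_pos: [506.8, -93.9, 223.9]
orientation: [[-0.139, 0.99, 0.002], [0.99, 0.139, -0.0], [-0.001, 0.002, -1.0]]
ft_force: [-0.0, -2.9, 1.6]
gripper_width: 0.002
finger_force: 1.4
```

```bash
python3 -c "
from arc import *
arc(56,16,np.arange(187,155,-1.5))"
```

```text
now [506.8 -93.9 223.9] [-0.  -2.9  1.6] 4.65
187.0 [0.006, 0.002, 0.004, 0.001, 0.0, 0.008]
185.5 [0.013, 0.0, 0.004, 0.001, 0.0, 0.021]
184.0 [0.021, -0.002, 0.004, 0.001, 0.0, 0.033]
182.5 [0.028, -0.003, 0.004, 0.001, 0.0, 0.046]
181.0 [0.036, -0.004, 0.004, 0.001, 0.0, 0.058]
179.5 [0.043, -0.005, 0.004, 0.001, 0.0, 0.071]
178.0 [0.051, -0.006, 0.004, 0.001, 0.0, 0.083]
176.5 [0.058, -0.007, 0.004, 0.001, 0.0, 0.096]
175.0 [0.066, -0.008, 0.004, 0.001, 0.0, 0.108]
173.5 [0.074, -0.008, 0.004, 0.001, 0.0, 0.121]
172.0 [0.081, -0.008, 0.004, 0.001, 0.0, 0.133]
170.5 [0.089, -0.008, 0.004, 0.001, 0.0, 0.146]
169.0 [0.096, -0.008, 0.004, 0.001, 0.0, 0.158]
167.5 [0.104, -0.007, 0.004, 0.001, 0.0, 0.171]
166.0 [0.112, -0.006, 0.004, 0.001, 0.0, 0.183]
164.5 [0.119, -0.005, 0.004, 0.001, 0.0, 0.196]
163.0 [0.127, -0.004, 0.004, 0.001, 0.0, 0.208]
161.5 [0.134, -0.003, 0.004, 0.001, 0.0, 0.221]
160.0 [0.142, -0.002, 0.004, 0.001, 0.0, 0.233]
158.5 [0.149, 0.0, 0.004, 0.001, 0.0, 0.246]
157.0 [0.157, 0.002, 0.004, 0.001, 0.0, 0.258]
155.5 [0.164, 0.004, 0.004, 0.001, 0.0, 0.271]
```

{"fn": "jog_arm", "kwargs": {
  "moves": [-1,0.006,0,0,0,0,0.008,-1,0.013,0,0,0,0,0.021,-1,0.021,-0.002,0,0,0,0.033,-1,0.028,-0.003,0,0,0,0.046]
}}

```text
time_s: 5.05
tool_pos: [505.7, -87.8, 222.9]
orientation: [[-0.044, 0.999, 0.001], [0.999, 0.044, -0.0], [-0.0, 0.001, -1.0]]
ft_force: [-0.8, -2.3, 1.9]
gripper_width: -0.001
finger_force: 1.3
```

{"fn": "jog_arm", "kwargs": {
  "moves": [-1,0.006,0,0,0,0,0.01,-1,0.012,-0.001,0,0,0,0.02]
}}

```text
time_s: 5.25
tool_pos: [505.2, -85.3, 222.5]
orientation: [[-0.002, 1.0, 0.0], [1.0, 0.002, -0.0], [-0.0, 0.0, -1.0]]
ft_force: [-0.0, -2.1, 1.9]
gripper_width: -0.001
finger_force: 1.3
```

{"fn": "jog_arm", "kwargs": {
  "moves": [-1,0.006,0,0,0,0,0.01,-1,0.012,-0.001,0,0,0,0.02]
}}

```text
time_s: 5.45
tool_pos: [504.7, -82.9, 222.4]
orientation: [[0.04, 0.999, -0.001], [0.999, -0.04, -0.0], [-0.0, -0.001, -1.0]]
ft_force: [-1.3, -3.7, 1.4]
gripper_width: -0.007
finger_force: 1.4
```

{"fn": "jog_arm", "kwargs": {
  "moves": [-1,0.006,0,0,0,0,0.01,-1,0.012,-0.001,0,0,0,0.02]
}}

```text
time_s: 5.65
tool_pos: [504.4, -80.5, 222.3]
orientation: [[0.082, 0.997, -0.001], [0.997, -0.082, 0.0], [-0.0, -0.001, -1.0]]
ft_force: [-2.0, -2.7, 0.4]
gripper_width: 0.001
finger_force: 1.4
```

{"fn": "jog_arm", "kwargs": {
  "moves": [-1,0.006,0,0,0,0,0.01,-1,0.012,-0.001,0,0,0,0.02]
}}

```text
time_s: 5.85
tool_pos: [504.5, -78.1, 222.3]
orientation: [[0.124, 0.992, -0.001], [0.992, -0.124, 0.0], [-0.0, -0.001, -1.0]]
ft_force: [-3.5, -2.8, 0.1]
gripper_width: 0.001
finger_force: 1.4
```

{"fn": "jog_arm", "kwargs": {
  "moves": [-1,0.006,0,0,0,0,0.01]
}}

```text
time_s: 5.95
tool_pos: [504.6, -76.8, 222.3]
orientation: [[0.144, 0.99, -0.001], [0.99, -0.144, 0.0], [-0.0, -0.001, -1.0]]
ft_force: [-3.2, -2.8, 0.4]
gripper_width: 0.008
finger_force: 1.4
```

{"fn": "jog_arm", "kwargs": {
  "moves": [-1,0.006,-0.004,0,0,0,0.01,-1,0.012,-0.006,0,0,0,0.02]
}}

```text
time_s: 6.15
tool_pos: [504.3, -74.3, 222.4]
orientation: [[0.185, 0.983, 0.0], [0.983, -0.185, -0.0], [-0.0, 0.0, -1.0]]
ft_force: [-0.3, -3.1, -1.8]
gripper_width: -0.003
finger_force: 1.4
```

{"fn": "jog_arm", "kwargs": {
  "moves": [-1,0.006,-0.002,0,0,0,0.01]
}}

```text
time_s: 6.25
tool_pos: [504.2, -73.1, 222.5]
orientation: [[0.206, 0.979, 0.001], [0.979, -0.206, -0.0], [-0.0, 0.001, -1.0]]
ft_force: [0.1, -3.3, -2.3]
gripper_width: -0.003
finger_force: 1.3
```

{"fn": "jog_arm", "kwargs": {
  "moves": [-1,0.006,-0.002,0,0,0,0.01]
}}

```text
time_s: 6.35
tool_pos: [504.1, -71.8, 222.5]
orientation: [[0.226, 0.974, 0.001], [0.974, -0.226, -0.0], [-0.0, 0.001, -1.0]]
ft_force: [0.0, -2.0, -2.6]
gripper_width: 0.0
finger_force: 1.3
```

{"fn": "jog_arm", "kwargs": {
  "moves": [-1,0.006,-0.001,0,0,0,0.01]
}}

```text
time_s: 6.45
tool_pos: [504.0, -70.6, 222.5]
orientation: [[0.247, 0.969, 0.0], [0.969, -0.247, -0.0], [0.0, 0.0, -1.0]]
ft_force: [0.3, -2.5, -2.3]
gripper_width: -0.004
finger_force: 1.3
```

{"fn": "jog_arm", "kwargs": {
  "moves": [-1,0.006,0,0,0,0,0.01]
}}

```text
time_s: 6.55
tool_pos: [504.1, -69.4, 222.5]
orientation: [[0.267, 0.964, -0.0], [0.964, -0.267, 0.0], [0.0, -0.0, -1.0]]
ft_force: [-1.5, -2.5, 0.1]
gripper_width: 0.001
finger_force: 1.4
```

{"fn": "jog_arm", "kwargs": {
  "moves": [-1,0.006,0,0,0,0,0.01]
}}

```text
time_s: 6.65
tool_pos: [504.2, -68.3, 222.4]
orientation: [[0.287, 0.958, -0.001], [0.958, -0.287, 0.0], [0.0, -0.001, -1.0]]
ft_force: [-2.8, -2.2, -0.8]
gripper_width: 0.001
finger_force: 1.4
```

{"fn": "jog_arm", "kwargs": {
  "moves": [-1,0.006,0,0,0,0,0.01]
}}

```text
time_s: 6.75
tool_pos: [504.3, -67.1, 222.4]
orientation: [[0.307, 0.952, -0.001], [0.952, -0.307, 0.0], [-0.0, -0.001, -1.0]]
ft_force: [-3.2, -1.8, 0.4]
gripper_width: 0.0
finger_force: 1.4
```

{"fn": "jog_arm", "kwargs": {
  "moves": [-1,0.006,-0.002,0,0,0,0.01]
}}

```text
time_s: 6.85
tool_pos: [504.4, -65.8, 222.4]
orientation: [[0.327, 0.945, -0.001], [0.945, -0.327, 0.0], [0.0, -0.001, -1.0]]
ft_force: [-2.4, -0.1, 0.6]
gripper_width: -0.003
finger_force: 1.5
```

{"fn": "jog_arm", "kwargs": {
  "moves": [-1,0.006,-0.002,0,0,0,0.01]
}}

```text
time_s: 6.95
tool_pos: [504.5, -64.5, 222.4]
orientation: [[0.347, 0.938, -0.001], [0.938, -0.347, 0.0], [0.0, -0.001, -1.0]]
ft_force: [-2.2, -1.0, 0.7]
gripper_width: -0.0
finger_force: 1.5
```

{"fn": "jog_arm", "kwargs": {
  "moves": [-1,0.006,-0.002,0,0,0,0.01]
}}

```text
time_s: 7.05
tool_pos: [504.7, -63.3, 222.4]
orientation: [[0.366, 0.93, -0.0], [0.93, -0.366, 0.0], [0.0, -0.0, -1.0]]
ft_force: [-2.9, -2.9, -0.0]
gripper_width: -0.005
finger_force: 1.5
```

Run:
```python
from h import *
f=cam('wrist'); cv2.imwrite('pics/w2.png',f['color']); P=cloud(f)
hsv=cv2.cvtColor(f['color'],cv2.COLOR_BGR2HSV)
o=get_obs(); print(o['tool_pos'],o['ft_force'])
m=(P[...,2]>203)&(P[...,2]<245)&(hsv[...,1]>80)
Q=P[m]; print(m.sum(), Q.min(0).round(),Q.max(0).round())
for x in range(460,580,10):
    q=Q[abs(Q[:,0]-x)<5]
    if len(q): print(x,len(q),q[:,1].min().round(1),q[:,1].max().round(1),q[:,2].max().round(1))
```

```text
[504.75696778 -63.02934983 222.42079977] [-3.91115279 -1.45418436  0.04574539]
7121 [471. -82. 203.] [573. -32. 245.]
470 86 -39.5 -32.2 232.1
480 737 -43.5 -32.3 244.1
490 512 -52.5 -35.6 243.7
500 432 -70.4 -39.9 244.7
510 494 -60.1 -43.6 220.1
520 494 -64.0 -47.2 244.2
530 469 -65.5 -51.3 243.7
540 479 -66.5 -54.7 244.4
550 1014 -77.9 -58.6 230.3
560 1819 -81.5 -57.0 235.0
570 585 -79.1 -57.7 233.8
```

View pics/w2.png

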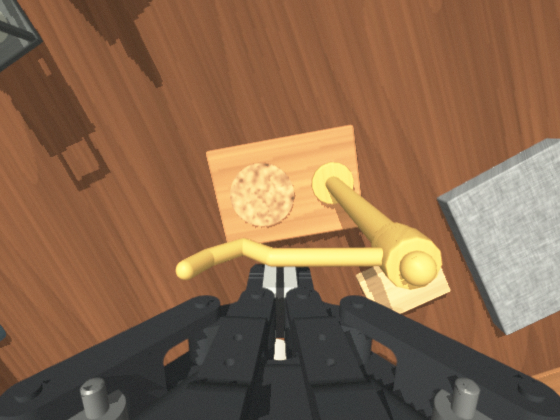

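The wrist picture shows the fingers at (280,270) pressing on the bar, with the arm running from the hub (405,265) to the tip (185,268), at about 160°. The stop must be close, so I'll take smaller steps.

{"fn": "jog_arm", "kwargs": {
  "moves": [-1,0.005,-0.003,0,0,0,0.006]
}}

```text
time_s: 7.2
tool_pos: [504.8, -62.4, 222.5]
orientation: [[0.377, 0.926, 0.0], [0.926, -0.377, -0.0], [-0.0, 0.0, -1.0]]
ft_force: [-2.0, -3.8, -2.0]
gripper_width: -0.004
finger_force: 2.5
```

{"fn": "jog_arm", "kwargs": {
  "moves": [-1,0.005,-0.003,0,0,0,0.006]
}}

```text
time_s: 7.3
tool_pos: [504.6, -62.2, 222.5]
orientation: [[0.389, 0.921, 0.001], [0.921, -0.389, -0.002], [-0.001, 0.001, -1.0]]
ft_force: [-1.2, -7.5, -1.9]
gripper_width: 0.003
finger_force: 3.6
```

{"fn": "jog_arm", "kwargs": {
  "moves": [-1,0.005,-0.003,0,0,0,0.006]
}}

```text
time_s: 7.4
tool_pos: [504.5, -62.0, 222.6]
orientation: [[0.402, 0.916, 0.001], [0.916, -0.402, -0.003], [-0.002, 0.002, -1.0]]
ft_force: [-1.6, -10.0, -3.3]
gripper_width: 0.001
finger_force: 4.8
```

{"fn": "jog_arm", "kwargs": {
  "moves": [-1,0.005,-0.002,0,0,0,0.006]
}}

```text
time_s: 7.5
tool_pos: [504.3, -61.9, 222.6]
orientation: [[0.414, 0.91, 0.001], [0.91, -0.414, -0.004], [-0.004, 0.003, -1.0]]
ft_force: [-1.5, -12.1, -3.4]
gripper_width: 0.002
finger_force: 6.0
```

It is against the stop: the force rises about 2.4 N per mm commanded. I'll ease to about 8 to 9 N and hold.

{"fn": "jog_arm", "kwargs": {
  "moves": [-1,-0.006,0,0,0,0,0,-1,-0.006,0,0,0,0,0,-1,-0.006,0,0,0,0,0]
}}

```text
time_s: 7.8
tool_pos: [504.3, -62.0, 222.7]
orientation: [[0.413, 0.911, 0.002], [0.911, -0.413, -0.003], [-0.002, 0.003, -1.0]]
ft_force: [-0.7, -7.5, -3.4]
gripper_width: -0.003
finger_force: 3.6
```

{"fn": "jog_arm", "kwargs": {
  "moves": [-1,0,0,0,0,0,0,-1,0,0,0,0,0,0,-1,0,0,0,0,0,0,-1,0,0,0,0,0,0,-1,0,0,0,0,0,0,-1,0,0,0,0,0,0]
}}

```text
time_s: 8.4
tool_pos: [504.3, -62.1, 222.6]
orientation: [[0.413, 0.911, 0.002], [0.911, -0.413, -0.003], [-0.002, 0.003, -1.0]]
ft_force: [-1.1, -8.5, -3.7]
gripper_width: -0.0
finger_force: 3.6
```

{"fn": "jog_arm", "kwargs": {
  "moves": [-1,0,0,0,0,0,0,-1,0,0,0,0,0,0,-1,0,0,0,0,0,0,-1,0,0,0,0,0,0,-1,-0.05,0,0,0,0,0,-1,-0.12,0,0,0,0,0,-1,-0.12,0,-0.2,0,0,0,-1,-0.12,0,-0.45,0,0,0,-1,-0.12,0,-0.45,0,0,0]
}}

```text
time_s: 9.3
tool_pos: [497.1, -83.8, 318.1]
orientation: [[0.412, 0.911, 0.011], [0.911, -0.413, 0.001], [0.005, 0.009, -1.0]]
ft_force: [0.6, 0.2, -0.1]
gripper_width: 0.004
finger_force: 0.0
```

Run:
```python
from h import *
# hook after the swing, and loop bar of the target, from top+side+wrist
for n in('top','side','wrist'):
    f=cam(n); P=cloud(f); hsv=cv2.cvtColor(f['color'],cv2.COLOR_BGR2HSV)
    m=(P[...,2]>196)&(P[...,2]<240)&(hsv[...,1]>80)&(np.hypot(P[...,0]-520,P[...,1]+50)<80)
    Q=P[m]
    if len(Q)<30: print(n,'few hook'); continue
    a=Q[np.hypot(Q[:,0]-560.7,Q[:,1]+70)>20]
    if len(a)<10: print(n,'few arm'); continue
    vx,vy,x0,y0=cv2.fitLine(a[:,:2].astype(np.float32),cv2.DIST_HUBER,0,.1,.1).ravel()
    h=Q[Q[:,2]>226]; h=h[h[:,0]>540]
    print(n,len(a),'ang',np.degrees(np.arctan2(vy,vx))%180,'pt',x0,y0,'hub',h.mean(0).round(1),len(h),'min',Q.min(0).round(1))
    if n!='wrist':
        g=f['color'].astype(int); m=(P[...,2]>155)&(np.hypot(P[...,0]-416,P[...,1]-268)<40)
        q=P[m]; r=cv2.minAreaRect(q[:,:2].astype(np.float32)); l=cv2.fitLine(q[:,:2].astype(np.float32),cv2.DIST_L2,0,.1,.1).ravel()
        print(n,'loop',r,np.degrees(np.arctan2(l[1],l[0])),l[2:],len(q),q[:,2].max())
print(get_obs()['tool_pos'])
```

```text
top 58 ang 161.043 pt 500.58405 -42.51279 hub [562.5 -61.9 227.1] 3 min [473.2 -62.4 204.3]
top loop ((415.7228698730469, 269.4999084472656), (9.87570571899414, 43.01243209838867), 22.594228744506836) -69.29696 [416.39194 268.6796 ] 69 169.5126759944194
side 139 ang 158.55077 pt 504.79947 -48.883152 hub [560.1 -70.8 230.2] 26 min [472.  -83.4 196.3]
side loop ((416.1109313964844, 270.6990661621094), (10.944573402404785, 46.02937698364258), 18.784452438354492) -69.62634 [415.45468 268.95483] 61 168.69416847916648
wrist 1286 ang 157.92198 pt 507.09164 -46.77855 hub [560.6 -68.3 231.4] 350 min [472.4 -80.8 200.7]
[493.82410865 -81.89923293 312.48416631]
```

The hook rests at 158.5°, so the seat is at (493.6,-42.8). The target loop is at (416,269) with its bar along -69.5°. Next, go over the lantern, opening the gripper.

```bash
cat > go.py <<'E'
from h import *
from scipy.spatial.transform import Rotation as Rn
def go(T,phi):
    "shares to reach TCP T, tool down with x axis at phi deg"
    o=get_obs(); R=np.array(o['orientation']); p=np.array(o['tool_pos']); a=np.radians(phi)
    n=np.array([np.cos(a),np.sin(a),0]); Rt=np.c_[n,np.cross([0,0,-1.],n),[0,0,-1]]
    s=R.T@(np.array(T)-p)/200; w=Rn.from_matrix(R.T@Rt).as_rotvec()/np.radians(120)
    print(p.round(1),np.round(o['ft_force'],1),round(o['time_s'],2),np.r_[s,w].round(3).tolist())
E
python3 -c "
from go import *
go((455,95,310),43);go((416,269,290),20.5);print(get_obs()['joint_pos'])"
```

```text
[493.8 -81.9 312.5] [ 0.1  0.9 -1.2] 9.45 [0.726, -0.541, 0.013, -0.0, -0.001, 0.189]
[493.8 -81.9 312.5] [ 0.1  0.9 -1.2] 9.45 [1.439, -1.076, 0.114, -0.0, -0.001, 0.377]
[-0.64890372  0.2867143   0.88369508  1.89921013 -0.25322695  1.07084189
 -0.08610164]
```

{"fn": "jog_arm", "kwargs": {
  "moves": [1,0.726,-0.541,0,0,0,0.189,1,0.726,-0.541,0,0,0,0.189,1,0.726,-0.541,0,0,0,0.189,1,0.726,-0.541,0,0,0,0.189,1,0.726,-0.541,0,0,0,0.189,1,0.726,-0.541,0,0,0,0.189]
}}

```text
time_s: 10.05
tool_pos: [454.0, 96.4, 311.4]
orientation: [[0.728, 0.686, -0.002], [0.686, -0.728, -0.001], [-0.002, -0.001, -1.0]]
ft_force: [0.2, -0.3, 0.2]
gripper_width: 1.0
finger_force: 0.0
```

```bash
python3 -c "
from go import *
go((416,269,310),20.5)"
```

```text
[454.   96.4 311.4] [ 0.2 -0.3  0.2] 10.05 [0.454, -0.758, 0.007, -0.0, 0.001, 0.19]
```

{"fn": "jog_arm", "kwargs": {
  "moves": [1,0.454,-0.758,0,0,0,0.19,1,0.454,-0.758,0,0,0,0.19,1,0.454,-0.758,0,0,0,0.19,1,0.454,-0.758,0,0,0,0.19,1,0.454,-0.758,0,0,0,0.19,1,0.454,-0.758,0,0,0,0.19]
}}

```text
time_s: 10.65
tool_pos: [418.6, 266.1, 311.9]
orientation: [[0.938, 0.345, -0.0], [0.345, -0.938, -0.002], [-0.001, 0.002, -1.0]]
ft_force: [0.7, -0.5, 0.1]
gripper_width: 1.005
finger_force: 0.0
```

Run:
```python
from go import *
f=cam('wrist'); cv2.imwrite('pics/w3.png',f['color']); P=cloud(f)
m=(P[...,2]>155)&(P[...,2]<175)&(np.hypot(P[...,0]-416,P[...,1]-268)<40)
v,u=np.where(m); print(m.sum(), u.min(),u.max(),v.min(),v.max())
q=P[m]; r=cv2.minAreaRect(q[:,:2].astype(np.float32)); l=cv2.fitLine(q[:,:2].astype(np.float32),cv2.DIST_L2,0,.1,.1).ravel()
print('loop',r,np.degrees(np.arctan2(l[1],l[0])),l[2:],q[:,2].max())
go((416,269,155),20.5)
```

```text
493 249 297 203 215
loop ((416.66571044921875, 270.9792175292969), (10.274090766906738, 43.0971794128418), 20.055086135864258) -70.06568 [417.18954 271.13165] 168.01323495704605
[418.8 265.2 312.1] [-0.2 -1.4 -0.4] 10.7 [-0.006, -0.024, 0.785, 0.001, 0.0, -0.003]
```

View pics/w3.png

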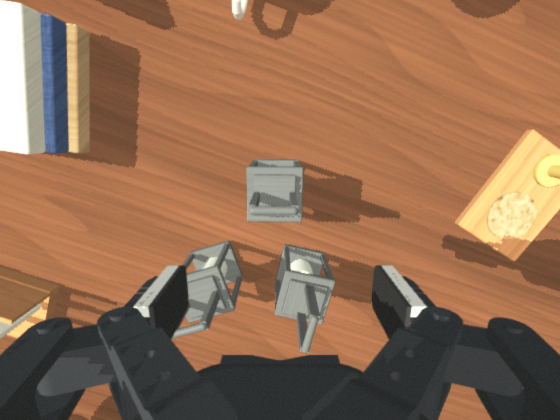

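The target lantern is at (275,190), with its loop bar level in the picture at (249..297, 203..215). The other two lanterns at (210,290) and (305,295) are clear of the finger paths. Next, lower and grip.

{"fn": "jog_arm", "kwargs": {
  "moves": [1,-0.005,-0.027,0.2,0,0,0,1,-0.005,-0.027,0.4,0,0,0,1,-0.005,-0.027,0.55,0,0,0,1,-0.005,-0.027,0.65,0,0,0,1,-0.005,-0.027,0.72,0,0,0,1,-0.005,-0.027,0.8,0,0,0,1,-0.005,-0.027,0.8,0,0,0,1,-0.005,-0.027,0.8,0,0,0]
}}

```text
time_s: 11.5
tool_pos: [415.9, 271.5, 153.1]
orientation: [[0.939, 0.344, 0.001], [0.344, -0.939, -0.0], [0.001, 0.0, -1.0]]
ft_force: [0.4, 0.0, -0.3]
gripper_width: 0.999
finger_force: 0.0
```

{"fn": "jog_arm", "kwargs": {
  "moves": [-1,0,0,0,0,0,0,-1,0,0,0,0,0,0,-1,0,0,0,0,0,0,-1,0,0,0,0,0,0,-1,0,0,0,0,0,0,-1,0,0,0,0,0,0]
}}

```text
time_s: 12.1
tool_pos: [415.7, 272.4, 153.3]
orientation: [[0.938, 0.346, 0.001], [0.346, -0.938, 0.001], [0.001, -0.0, -1.0]]
ft_force: [-1.0, -1.3, 5.9]
gripper_width: 0.504
finger_force: 60.6
```

{"fn": "jog_arm", "kwargs": {
  "moves": [-1,0,0,-0.05,0,0,0,-1,0,0,-0.15,0,0,0,-1,0,0,-0.25,0,0,0,-1,0,0,-0.35,0,0,0,-1,0,0,-0.435,0,0,0,-1,0,0,-0.435,0,0,0,-1,0,0,-0.435,0,0,0]
}}

```text
time_s: 12.8
tool_pos: [414.7, 272.5, 239.3]
orientation: [[0.938, 0.347, -0.0], [0.347, -0.938, 0.0], [-0.0, -0.0, -1.0]]
ft_force: [-0.4, -0.3, -2.8]
gripper_width: 0.502
finger_force: 61.9
```

```bash
python3 -c "
from go import *
go((440,130,240),0);go((425,-14,240),-21.5)"
```

```text
[414.7 272.5 239.3] [-0.4 -0.3 -2.8] 12.8 [-0.128, 0.712, -0.004, -0.0, 0.0, 0.169]
[414.7 272.5 239.3] [-0.4 -0.3 -2.8] 12.8 [-0.448, 1.362, -0.004, -0.0, 0.0, 0.348]
```

Lifted at 2.8 N, so about 0.28 kg. Now carry it smoothly to the front of the hook.

{"fn": "jog_arm", "kwargs": {
  "moves": [-1,-0.01,0.06,0,0,0,0.015,-1,-0.03,0.18,0,0,0,0.045,-1,-0.055,0.3,0,0,0,0.075,-1,-0.075,0.42,0,0,0,0.1,-1,-0.095,0.54,0,0,0,0.13,-1,-0.115,0.65,0,0,0,0.155,-1,-0.128,0.712,0,0,0,0.169,-1,-0.128,0.712,0,0,0,0.169]
}}

```text
time_s: 13.6
tool_pos: [440.7, 127.8, 239.6]
orientation: [[1.0, -0.005, 0.0], [-0.005, -1.0, -0.0], [0.0, 0.0, -1.0]]
ft_force: [0.0, 0.3, -3.0]
gripper_width: 0.503
finger_force: 62.0
```

```bash
python3 -c "
from go import *
go((425,-15.5,240),-21.5)"
```

```text
[440.7 127.8 239.6] [ 0.   0.3 -3. ] 13.6 [-0.075, 0.717, -0.002, 0.0, -0.0, 0.177]
```

{"fn": "jog_arm", "kwargs": {
  "moves": [-1,-0.01,0.06,0,0,0,0.02,-1,-0.025,0.18,0,0,0,0.05,-1,-0.04,0.3,0,0,0,0.08,-1,-0.055,0.42,0,0,0,0.11,-1,-0.065,0.54,0,0,0,0.14,-1,-0.075,0.65,0,0,0,0.165,-1,-0.08,0.717,0,0,0,0.177,-1,-0.08,0.717,0,0,0,0.177]
}}

```text
time_s: 14.4
tool_pos: [423.8, -15.9, 239.6]
orientation: [[0.93, -0.368, 0.0], [-0.368, -0.93, -0.0], [0.0, 0.0, -1.0]]
ft_force: [-0.1, 0.1, -3.2]
gripper_width: 0.505
finger_force: 62.1
```

Run:
```python
from go import *
f=cam('side'); P=cloud(f); t=np.array(get_obs()['tool_pos'])
q=f['color'][120:330,200:420]; cv2.imwrite('pics/s4.png',cv2.resize(q,None,fx=2.8,fy=2.8,interpolation=2))
w=cam('wrist'); cv2.imwrite('pics/w4.png',w['color'])
u=np.array([-.930,.3665]); A=np.array([560.6,-69.3])
for r in(146,110,72): go((*(A+r*u),237.5),-21.5)
```

```text
[424.3 -13.4 239.5] [ 0.4  0.3 -3.3] 14.5 [0.007, 0.01, 0.01, -0.0, 0.0, 0.002]
[424.3 -13.4 239.5] [ 0.4  0.3 -3.3] 14.5 [0.187, 0.011, 0.01, -0.0, 0.0, 0.002]
[424.3 -13.4 239.5] [ 0.4  0.3 -3.3] 14.5 [0.377, 0.012, 0.01, -0.0, 0.0, 0.002]
```

View pics/w4.png

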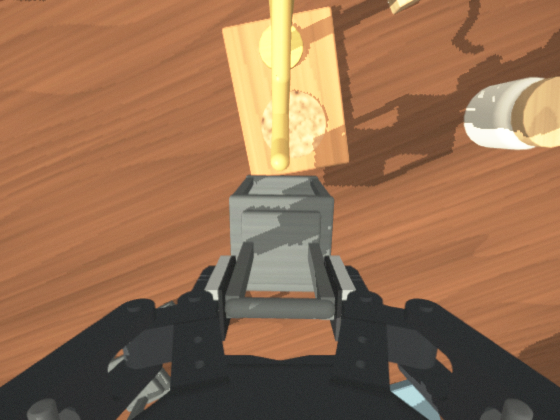

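View pics/s4.png

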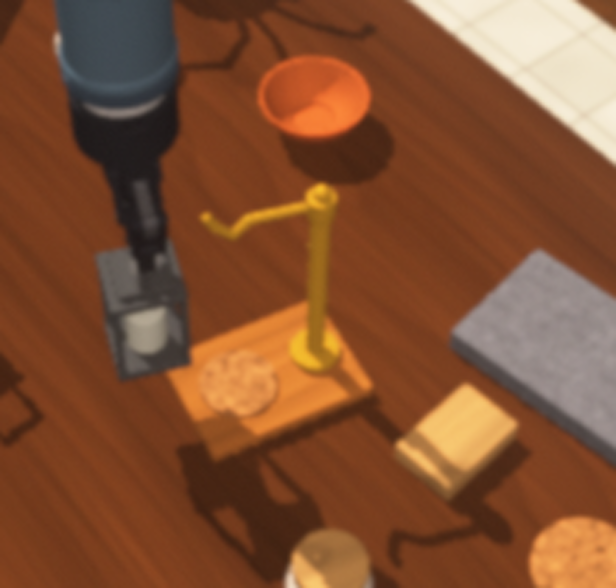

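The wrist picture shows the hook tip at (280,160), in line with the middle of the loop at (280,300). The side picture shows the lantern held upright in front of the hook. Next, slide the loop over the tip.

{"fn": "jog_arm", "kwargs": {
  "moves": [-1,0.03,0,0.005,0,0,0,-1,0.07,0.002,0.01,0,0,0,-1,0.11,0.004,0.01,0,0,0,-1,0.15,0.006,0.01,0,0,0,-1,0.19,0.006,0.01,0,0,0,-1,0.23,0.006,0.01,0,0,0]
}}

```text
time_s: 15.1
tool_pos: [467.5, -31.4, 237.4]
orientation: [[0.932, -0.363, -0.0], [-0.363, -0.932, -0.0], [0.0, 0.0, -1.0]]
ft_force: [-0.1, -0.8, -3.4]
gripper_width: 0.503
finger_force: 62.0
```

{"fn": "jog_arm", "kwargs": {
  "moves": [-1,0.04,0,0,0,0,0,-1,0.08,0,0,0,0,0,-1,0.12,0,0,0,0,0,-1,0.145,0,0,0,0,0,-1,0.145,0,0,0,0,0,-1,0.145,0,0,0,0,0]
}}

```text
time_s: 15.7
tool_pos: [493.5, -41.8, 237.4]
orientation: [[0.932, -0.363, -0.001], [-0.363, -0.932, 0.0], [-0.0, 0.0, -1.0]]
ft_force: [-0.1, 0.1, -3.0]
gripper_width: 0.505
finger_force: 62.1
```

Run:
```python
from go import *
u=np.array([-.930,.3665]); A=np.array([560.6,-69.3])
w=cam('wrist'); cv2.imwrite('pics/w5.png',w['color'])
go((*(A+72*u),203.5),-21.5); t=np.array(get_obs()['tool_pos'])[:2]-A; print('r',t@u,'lat',t@[-u[1],u[0]])
```

```text
[493.4 -41.7 237.4] [ 0.3 -0.9 -3.1] 15.75 [0.003, 0.005, 0.169, 0.0, 0.0, 0.002]
r 72.61046985069075 lat -1.0366042755818015
```

View pics/w5.png

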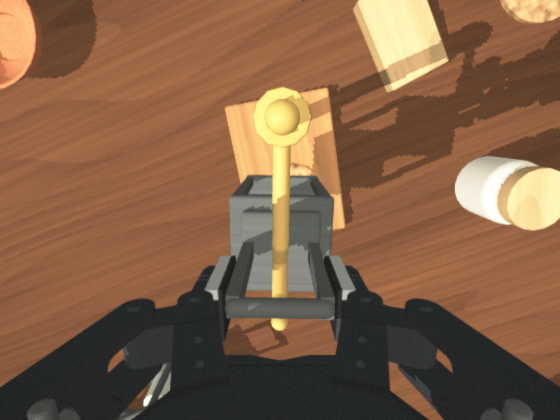

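The picture shows the hook through the loop, with the bar at (280,307) just inside the tip at (280,325). Now lower it, feeling for the seat.

{"fn": "jog_arm", "kwargs": {
  "moves": [-1,0,0.003,0.03,0,0,0,-1,0,0.004,0.06,0,0,0,-1,0,0.004,0.09,0,0,0,-1,0,0.004,0.12,0,0,0,-1,0,0.004,0.145,0,0,0,-1,0,0.004,0.145,0,0,0]
}}

```text
time_s: 16.35
tool_pos: [493.0, -42.5, 207.7]
orientation: [[0.932, -0.363, -0.001], [-0.363, -0.932, -0.0], [-0.001, 0.001, -1.0]]
ft_force: [1.1, -0.2, -3.0]
gripper_width: 0.501
finger_force: 62.0
```

{"fn": "jog_arm", "kwargs": {
  "moves": [-1,0,0,0.005,0,0,0,-1,0,0,0.01,0,0,0,-1,0,0,0.01,0,0,0]
}}

```text
time_s: 16.65
tool_pos: [493.5, -42.5, 206.6]
orientation: [[0.932, -0.363, 0.0], [-0.363, -0.932, 0.0], [0.0, -0.0, -1.0]]
ft_force: [-0.4, 0.2, -3.4]
gripper_width: 0.501
finger_force: 62.0
```

{"fn": "jog_arm", "kwargs": {
  "moves": [-1,0,0,0.005,0,0,0,-1,0,0,0.01,0,0,0,-1,0,0,0.01,0,0,0]
}}

```text
time_s: 16.95
tool_pos: [493.4, -42.5, 204.4]
orientation: [[0.932, -0.363, -0.0], [-0.363, -0.932, -0.0], [-0.0, 0.0, -1.0]]
ft_force: [0.2, -1.0, -3.2]
gripper_width: 0.504
finger_force: 62.0
```

{"fn": "jog_arm", "kwargs": {
  "moves": [-1,0,0,0.005,0,0,0,-1,0,0,0.005,0,0,0]
}}

```text
time_s: 17.15
tool_pos: [493.7, -42.6, 203.5]
orientation: [[0.932, -0.363, 0.0], [-0.363, -0.932, -0.0], [0.0, 0.0, -1.0]]
ft_force: [-1.0, -0.3, -3.4]
gripper_width: 0.502
finger_force: 62.1
```

{"fn": "jog_arm", "kwargs": {
  "moves": [-1,0,0,0.005,0,0,0,-1,0,0,0.005,0,0,0]
}}

```text
time_s: 17.35
tool_pos: [494.0, -42.7, 202.8]
orientation: [[0.932, -0.363, 0.001], [-0.363, -0.932, -0.0], [0.001, -0.0, -1.0]]
ft_force: [-0.2, 0.3, 1.5]
gripper_width: 0.502
finger_force: 62.6
```

{"fn": "jog_arm", "kwargs": {
  "moves": [-1,0,0,0.005,0,0,0,-1,0,0,0.005,0,0,0]
}}

```text
time_s: 17.55
tool_pos: [494.2, -42.7, 202.4]
orientation: [[0.932, -0.363, 0.001], [-0.363, -0.932, 0.0], [0.001, -0.001, -1.0]]
ft_force: [-1.7, 1.6, 9.2]
gripper_width: 0.503
finger_force: 63.6
```

Seated. I'll ease 1 mm, open gradually, then go straight up.

{"fn": "jog_arm", "kwargs": {
  "moves": [-1,0,0,-0.006,0,0,0,-1,0,0,-0.006,0,0,0,0.05,0,0,-0.006,0,0,0,0.15,0,0,-0.006,0,0,0,0.3,0,0,-0.006,0,0,0,0.6,0,0,-0.006,0,0,0,0.9,0,0,-0.006,0,0,0,0.9,0,0,-0.006,0,0,0]
}}

```text
time_s: 18.35
tool_pos: [493.4, -42.5, 202.7]
orientation: [[0.932, -0.363, -0.0], [-0.363, -0.932, 0.0], [-0.0, 0.0, -1.0]]
ft_force: [-0.1, -0.3, -0.5]
gripper_width: 0.952
finger_force: 0.0
```

Run:
```python
from go import *
f=cam('side'); q=f['color'][120:330,200:420]; cv2.imwrite('pics/s6.png',cv2.resize(q,None,fx=2.7,fy=2.7,interpolation=2))
```

```text
(no output)
```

View pics/s6.png

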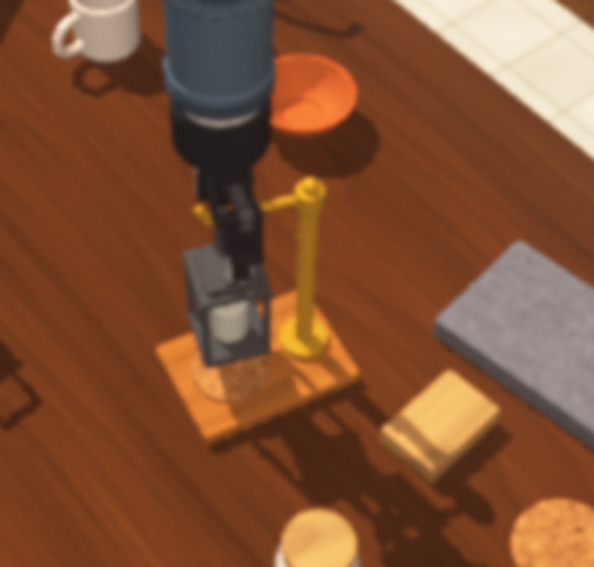

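The lantern hangs upright at (228,310) over the cork, and the fingers are open around the loop. Now straight up.

{"fn": "jog_arm", "kwargs": {
  "moves": [0.9,0,0,-0.04,0,0,0,0.9,0,0,-0.1,0,0,0,0.9,0,0,-0.2,0,0,0,0.9,0,0,-0.35,0,0,0,0.9,0,0,-0.55,0,0,0,0.9,0,0,-0.7,0,0,0,0.9,0,0,-0.7,0,0,0,0.9,0,0,-0.7,0,0,0,0.9,0,0,-0.7,0,0,0]
}}

```text
time_s: 19.3
tool_pos: [492.9, -42.3, 342.1]
orientation: [[0.932, -0.363, -0.001], [-0.363, -0.932, 0.0], [-0.001, 0.0, -1.0]]
ft_force: [0.2, -0.4, -0.2]
gripper_width: 0.95
finger_force: 0.0
```

Run:
```python
from go import *
f=cam('side'); q=f['color'][120:330,200:420]; cv2.imwrite('pics/s7.png',cv2.resize(q,None,fx=2.7,fy=2.7,interpolation=2))
print(get_obs()['tool_pos'])
```

```text
[492.80467922 -42.38281114 341.91897883]
```

View pics/s7.png

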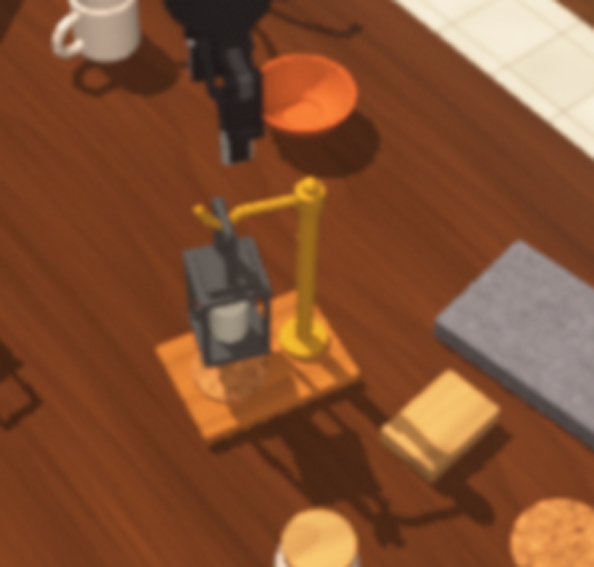

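The lantern hangs upright in the dip at (225,215), clear of the gripper.

```bash
python3 -c "
from rig import hand_in; print(hand_in())"
```

```text
the job is handed in; nothing more can be done
None
```

The hook is swung to its stop and was held there at about 8 N for over a second (12 N peak). The farthest lantern hangs upright in the dip and the gripper is clear; I handed in after about 19 s of robot time, but I viewed 11 pictures, one over the limit of 10.

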